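# Lock the cam coupler cap onto the lacquer pot

### The arm

A 7-joint arm with a two-finger parallel gripper is mounted at the origin on the work surface. World frame = base frame: x ahead of the robot, y to its left, z up, the work surface at z = 0. Lengths are in m, angles in degrees, forces in N, time in s.
With the tool pointing down it reaches from about 0.425 to 0.875 m from the base axis. Payload 4.7 kg.
Tool frame: the origin (TCP) lies between the finger pads; the fingertips stand 22 mm ahead of it and the grasp point (between the pads) lies 3 mm ahead of it; z points along the fingers, y is the line along which they close (so a half turn about z gives the same grasp; the last joint's range is limited). The gripper opens to 87 mm and grips with 3 to 60 N. Pads are 19 mm wide; open, the fingers measure 117 mm over their backs; the gripper's body (75 mm by 190 mm) begins 51 mm behind the grasp point.
Start: joints at [-74.364, 18.392, -4.016, 83.108, 1.295, 78.541, -3.26], TCP at [0.166, 0.628, 0.245] pointing down, gripper open.
Joint ranges: [-163.93, 163.93], [-17.29, 119.83], [-79.2, 71.16], [3.27, 140.29], [-89.18, 269.18], [5.43, 117.66], [-154.24, 154.24]. Speed limits (degrees/s): [147.25, 147.25, 180, 180, 180, 180, 180].

### API

Orientations are given as [roll, pitch, yaw] about the fixed x, y, z axes, in that order (R = Rz(yaw) Ry(pitch) Rx(roll)).
In Python, from cell import env gives the robot as it stands.
- The arm moves only by the tool drive_tool, never from a script. Its argument "moves" is a list of rows, each a list of 3 entries, a list of its own where there are three numbers: the shift along the tool's x, y, z in mm, then the turn, a rotation vector about the tool's x, y, z in rad, then the closure, from 0 (fully open) to 1 (shut). In form: [[[x, y, z], [wx, wy, wz], jaw], ...]. A call has 1 to 12 rows; each row shifts and turns the commanded pose from where the row before left it, along the tool's axes as they then stand; what a row does not reach is not made up. A row lasts 1/12 s, in which the tool goes at most 41.7 mm and 7.16 degrees, less where a joint would pass 70% of its speed; a pose out of reach is approached as far as the arm can. A call with a gripper value outside its range is refused whole. The fingers move at their own pace and stop on an object; "newtons" is the grip in N (left out, the last holds). Time passes only in rows, so rows that do not move let the fingers close. It gives the time, the measured TCP pose, the force, the opening and the grip force at its end, in the units of the state.
- env.get_obs(): the state, without advancing time (a new reading comes with each control period).
- env.read_camera(name): name is "side" or "top" or "wrist"; returns (picture, depth): 400x640x3 uint8, blue, green, red; 400x640 float32, m along the optical axis (not along the pixel's ray), 0 where there is no reading.
- env.get_calibration(name): a dict with "fx", "fy", "cx", "cy" (pixels), "k1" (the pictures are not rectified: a ray, as slopes to the right and down, at radius r is drawn at 1 + k1 r^2 times it, then the intrinsics apply), "T" (4x4, takes a point from camera to world coordinates). Camera axes: x right, y down, z forward; pixel columns grow to the right and rows downward; lengths in m; the calibration is good to about 2 mm. A picture is of the moment at which its call begins: read the wrist's pose just before it. get_calibration takes no time and is no camera call; for the wrist camera it gives the pose at the moment of the call.
- env.sign_off(): hands the job in; it is judged then, once.
The state is a dict: "time_s": time; "qpos": joint angles; "joint_velocities": joint speeds; "effort": joint torques, N m; "tool_pos": TCP position; "tool_rot": TCP orientation; "force": force on the tool from outside, world axes, zero at the start; "wrist_torque": the same for the moment, N m; "grip_width": finger opening in m; "grasp_force": force on a finger pad.
Only numpy, scipy, OpenCV 4.12 (cv2) and the standard library are available. Lean on these libraries where they do the work, as an engineer would, in place of code of your own. Each camera call takes 0.05 s, during which the arm holds its last target. There are 200 camera calls.

### The job

Pick up the loose brass coupler cap, with its two cam arms left raised, and set it squarely down over the steel stub on the lid of the grey lacquer pot. Then swing both cam arms down together, never one far ahead of the other, until both lie fully home along the stub and the cap is drawn down on its gasket, and let go. Work gently, with a light grip on the arms: do not ram the cap onto the stub, do not bend the arms, and leave the other things on the bench where they are.

Things in the scene. Friction and masses are not known exactly. Their poses are not given: they have to be found in the camera images.
- cap_mid (a point): centre (half-way up) of the loose cap coupler: a brass cup standing mouth-down on the bench, 47 mm wide, 30.5 mm tall, bore 39 mm wide and 26 mm deep, about 0.32 kg with its arms. z is up. Two steel cam arms stick out on its +y and -y sides; its bare +x and -x sides, 47 mm apart, are where to take it. This point is 15 mm above its lower rim
- cam_a (a joint): cam arm on the cap's +y side, rad: 0 = straight out level, negative = raised (stop at -0.75), positive = swung down, 1.57 = fully home, hanging straight down at its end stop. The pivot is parallel to the cap's x, 23 mm from the cap's axis and 4 mm below cap_mid. It stays where it is left; turning it takes about 0.2 N m, about 0.3 N m near home, where its cam draws the cap down
- cam_b (a joint): the same cam arm on the cap's -y side, same meaning of values
- cam_a_tip (a point): centre of the round end of cam arm a, mid-thickness, 49 mm from its pivot. The arm is a steel bar 12 mm wide (18 mm at the round end) and 5 mm thick, reaching 58 mm from the pivot; its upper (outer) face lies 5.5 mm from the pivot, so both arms home measure 57 mm over their outer faces
- cam_b_tip (a point): centre of the round end of cam arm b, mid-thickness, 49 mm from its pivot. The arms are light: more than 25 N from the fingers on either arm bends it
- stub_top (a point): centre of the top steel face of the upright steel stub (groove adapter) on the pot, 188 mm above the bench, z up. 36.4 mm wide, with a groove 10 to 27 mm below this point. The cap slides over it with 1.3 mm play all round, at any yaw. Resting on the gasket with arms raised, cap_mid is about 8 mm below this point; locked, about 9 mm below. More than 40 N between cap and stub while the arms are up is ramming
- mixcup_rim (a point): centre of the rim of a white mixing cup, 64 mm wide, 42 mm tall: bystander
- plug: brass plug, a bystander: 48 mm wide disc 22 mm tall with a 26 mm knob on top, 38 mm tall in all; origin at the centre of its underside
- tube_red: paint tube with red cap, about 115 mm long, lying flat: bystander; origin under its middle
- tube_green: paint tube with green cap, same size: bystander
- tube_yellow: paint tube with yellow cap, same size: bystander
- bowl: dark red lacquered bowl, 140 mm wide, 50 mm tall: bystander; origin at the centre of its underside
- lacquer: amber jar with black lid, 60 mm wide, 85 mm tall: bystander; origin at the centre of its underside
- gasket (a joint): black springy gasket disc, 31 mm wide, on top of the stub: 0 = free, standing 3 mm proud; grows as it is pressed down (16 N per mm) to 0.003 m, flush, a hard stop
- pot: grey lacquer pot, fixed; origin on the bench under the stub. Its aluminium lid is 180 mm wide and 110 mm above the bench (78 mm below the stub's top), with four clamps at its rim reaching 124 mm above the bench
Not all that is in view belongs to the job. What is meant by the part that bears cap_mid is not pink or red, and is the smaller of those in its own colour.

How it is judged (in metres and radians):
On the way:
1. the cap sits over the stub on its gasket, square, with both arms still raised (horizontal distance between cap_mid and stub_top below 0.003 m and z of cap_mid in the frame of stub_top below -0.004 m and angle between cap_mid's own z axis and vertical below 0.1 rad and value of joint each of cam_a, cam_b below 0.4 rad), for 0.2 s.
At the end, for the whole second after the job is handed in: both cam arms are home (beyond 1.42 rad), the cap is centred on the stub within 3 mm, upright within 0.05 rad and drawn down (cap_mid at least 8.4 mm below the stub's top face), and the fingers touch nothing (value of joint each of cam_a, cam_b above 1.42 rad and horizontal distance between cap_mid and stub_top below 0.003 m and z of cap_mid in the frame of stub_top below -0.0084 m and angle between cap_mid's own z axis and vertical below 0.05 rad and contact force between the fingers and anything else below 0.1 N).
It fails at once if one arm far down while the other is still up ((value of joint cam_a above 1.1 rad and value of joint cam_b below 0.4 rad) or (value of joint cam_b above 1.1 rad and value of joint cam_a below 0.4 rad)).
It fails at once if the cap rammed onto the stub (over 40 N between them while an arm is still up) (contact force between cap and pot above 40 N and value of joint any of cam_a, cam_b below 0.5 rad).
It fails at once if a cam arm loaded so hard that it bends (over 25 N from the fingers on one arm) (contact force between the fingers and cam_a above 25 N or contact force between the fingers and cam_b above 25 N).
It fails at once if a bystander moved by more than 25 mm (distance of any of mixcup_rim, plug, tube_red, tube_green, tube_yellow, bowl, lacquer from where it was at the start of the episode above 0.025 m).
It also fails if it takes over 59 s, if anything falls off the work surface, if the arm or the gripper's body presses on something with over 40 N, if the wrist force passes 120 N, or if a joint passes its speed limit or range.

## Working session

There is one attempt and no reset: what is moved stays moved. The work goes in short steps, Python scripts to look and compute and a tool call to move; the robot and the scene stay as the last step left them, time stands still between calls to the robot, and variables do not carry over. Pictures are saved under pics/ and viewed, at most 10 in all, crops included, and the job is handed in when it is done.

Besides the shell and the picture viewer there is one more tool, called after "Request:" by a JSON object that holds its "fn" and its "kwargs". drive_tool: Moves the arm, as the interface text tells. Its arguments: {"type":"object","properties":{"moves":{"type":"array"},"newtons":{"type":"number"}},"required":["moves"]}

```bash
mkdir -p pics; ls; cat > h.py <<'E'
import numpy as np, cv2
from cell import env
from scipy.spatial.transform import Rotation as R
def snap(n):
    c=env.get_calibration(n); p,d=env.read_camera(n); np.savez(f'/tmp/{n}.npz',p=p,d=d,**{k:np.array(v) for k,v in c.items()}); return p
def load(n): return np.load(f'/tmp/{n}.npz')
def rays(c,uv):
    K=np.array([[c['fx'],0,c['cx']],[0,c['fy'],c['cy']],[0,0,1.]],float)
    return cv2.undistortPoints(np.array(uv,float).reshape(-1,1,2),K,np.array([float(c['k1']),0,0,0,0])).reshape(-1,2)
def cloud(c):
    h,w=c['d'].shape; u,v=np.meshgrid(np.arange(w),np.arange(h))
    r=rays(c,np.stack([u,v],-1).reshape(-1,2)); d=c['d'].reshape(-1,1).astype(float)
    P=np.hstack([r*d,d]); T=c['T']; P=P@T[:3,:3].T+T[:3,3]; P[d[:,0]==0]=np.nan
    return P.reshape(h,w,3)
def onplane(c,uv,z):
    r=rays(c,uv); T=c['T']; D=np.hstack([r,np.ones((len(r),1))])@T[:3,:3].T; o=T[:3,3]
    return o+D*((z-o[2])/D[:,2])[:,None]
def st():
    o=env.get_obs(); print({k:np.round(o[k],4).tolist() for k in ['time_s','tool_pos','tool_rot','force','wrist_torque','grip_width','grasp_force','qpos']})
E
python3 - <<'E'
from h import *
a=snap('top'); b=snap('side'); cv2.imwrite('pics/a.png',a); cv2.imwrite('pics/b.png',b)
st()
for n in ['top','side']: print(env.get_calibration(n))
E
```

```text
pics
{'time_s': 0.1, 'tool_pos': [0.1663, 0.6279, 0.2436], 'tool_rot': [-179.9008, 0.0061, 165.1728], 'force': [0.3054, -0.2653, 0.1088], 'wrist_torque': [0.0153, -0.0056, 0.0209], 'grip_width': 0.0869, 'grasp_force': 0.0, 'qpos': [-74.3625, 18.4366, -4.0169, 83.1677, 1.2962, 78.5402, -3.2607]}
{'fx': 385.7782032277231, 'fy': 385.7782032277231, 'cx': 321.22450375564404, 'cy': 198.03507523996402, 'k1': -0.0023512706675744197, 'T': array([[-0.00475197, -0.99718534,  0.07482528,  0.41399329],
       [-0.99952215,  0.00245097, -0.03081351,  0.05081904],
       [ 0.03054338, -0.07493595, -0.99672048,  1.08887548],
       [ 0.        ,  0.        ,  0.        ,  1.        ]])}
{'fx': 389.6619009114721, 'fy': 389.6619009114721, 'cx': 319.5903672415352, 'cy': 203.47989913250586, 'k1': -0.09083443099806125, 'T': array([[ 0.85285596, -0.34720196,  0.38998399,  0.04419467],
       [-0.52209779, -0.55687905,  0.64598732, -0.67119666],
       [-0.00711415, -0.75454392, -0.65621099,  0.86607416],
       [ 0.        ,  0.        ,  0.        ,  1.        ]])}
```

View pics/a.png

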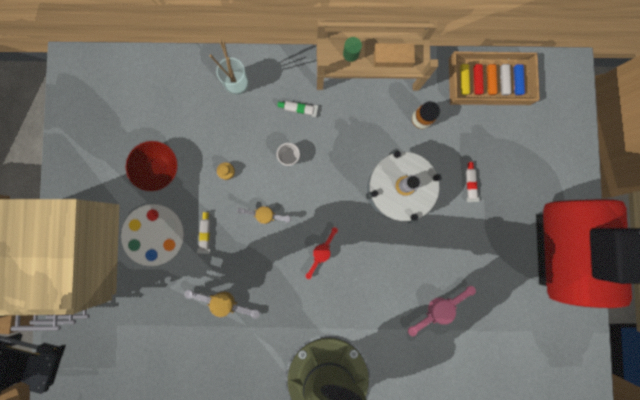

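View pics/b.png

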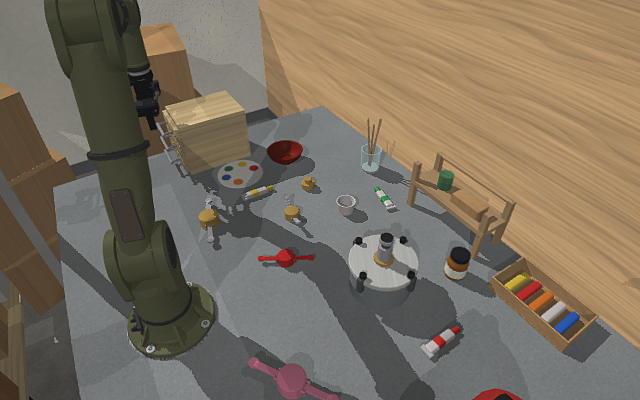

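Candidates, by top-view pixels: brass (264,214), brass (221,304), red (322,254) and pink (445,311). Red and pink are ruled out, which leaves the smaller brass one, apparently (264,214). I'll confirm that in a crop and measure the sizes.

```bash
python3 - <<'E'
from h import *
c=load('top'); a=c['p']
crop=cv2.resize(a[140:330,170:320],None,fx=3,fy=3,interpolation=cv2.INTER_CUBIC)
c2=cv2.resize(a[140:235,360:450],None,fx=3.5,fy=3.5,interpolation=cv2.INTER_CUBIC)
H=np.zeros((570,450+320,3),np.uint8); H[:,:450]=crop; H[:c2.shape[0],450:450+c2.shape[1]]=c2
cv2.imwrite('pics/c.png',H)
P=cloud(c)
hsv=cv2.cvtColor(a,cv2.COLOR_BGR2HSV)
m=((hsv[...,0]>8)&(hsv[...,0]<28)&(hsv[...,1]>110)&(hsv[...,2]>90)).astype(np.uint8)
n,l,s,ce=cv2.connectedComponentsWithStats(m)
for i in range(1,n):
    if s[i,4]>40 and 200<ce[i,0]<450 and ce[i,1]>120:
        q=P[l==i]; print(ce[i].round(1),s[i],np.nanmedian(q,0).round(4),'zmax',np.nanpercentile(q[:,2],95).round(4))
# stub top
for uv in [(404,184),(408,185),(412,182),(400,200),(264,214),(221,304)]:
    print(uv,P[uv[1],uv[0]].round(3))
# side view brass
E
```

```text
[225.2 170.6] [217 163  17  16 223] [0.5699 0.2811 0.0223] zmax 0.0389
[400.8 187.2] [396 177  16  18  68] [ 0.5121 -0.1792  0.1183] zmax 0.1207
[263.8 214.4] [255 207  18  16 227] [0.45   0.1749 0.0287] zmax 0.032
[203.6 236.3] [199 233  10   8  75] [0.3908 0.34   0.0164] zmax 0.0207
[220.5 304.7] [209 294  24  23 419] [0.2088 0.2878 0.038 ] zmax 0.0411
(404, 184) [ 0.518 -0.18   0.158]
(408, 185) [ 0.512 -0.183  0.187]
(412, 182) [ 0.519 -0.191  0.191]
(400, 200) [ 0.482 -0.182  0.109]
(264, 214) [0.45  0.175 0.024]
(221, 304) [0.212 0.285 0.045]
```

View pics/c.png

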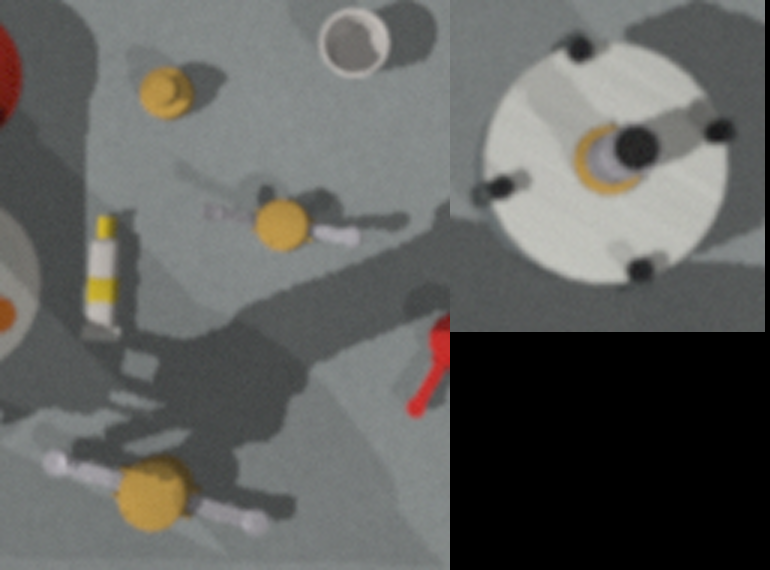

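The crop confirms it. The brass cap at (264,214) is about 17 px across (47 mm) and 31 mm tall, while the one at (221,304) is larger at 24 px. So the target is (264,214), with arm tips near (242,211) and (288,219). The gasket on the stub is at about (413,182).

```bash
cat >> h.py <<'E'
def plan(xyz,yaw,n):
    """rows (tool-frame shift mm, wz) for straight world path with n rows to xyz, yaw"""
    o=env.get_obs(); p=np.array(o['tool_pos']); y0=o['tool_rot'][2]
    dy=(yaw-y0+180)%360-180; wz=-np.radians(dy)/n; step=(np.array(xyz)-p)/n
    rows=[]
    for i in range(n):
        Rm=R.from_euler('xyz',[180,0,y0+dy*i/n],degrees=True); rows.append([np.round(Rm.inv().apply(step)*1000,1).tolist(),[0,0,round(float(wz),4)],0])
    return rows
E
python3 - <<'E'
from h import *
c=load('top'); P=cloud(c)
A=onplane(c,[(242,211)],.046)[0];B=onplane(c,[(288,219)],.046)[0]
print('tips',A,B,np.linalg.norm(A-B), 'yaw of a->b',np.degrees(np.arctan2(*(A-B)[[1,0]])))
print('cap',onplane(c,[(264,214)],.0305)); print('stub',onplane(c,[(413.4,182)],.191))
print('box z',np.nanmax(P[200:320,0:120,2]), 'box bounds',np.nanmin(P[210:300,0:118].reshape(-1,3),0),np.nanmax(P[210:300,0:118].reshape(-1,3),0))
W=env.get_calibration('wrist'); o=env.get_obs(); 
Rt=R.from_euler('xyz',o['tool_rot'],degrees=True).as_matrix(); T=W['T']
print('cam in tool',Rt.T@(T[:3,3]-o['tool_pos']),Rt.T@T[:3,:3],W['fx'])
E
```

```text
tips [0.45784979 0.23185969 0.046     ] [0.43586228 0.10840135 0.046     ] 0.12540100107938043 yaw of a->b 79.90169766484975
cap [[0.45009683 0.17470303 0.0305    ]]
stub [[ 0.51881362 -0.19476207  0.191     ]]
box z 0.20441451958786172 box bounds [ 0.21969962  0.57684808 -0.005358  ] [0.46321018 0.74972924 0.20441452]
cam in tool [ 0.07987042 -0.00072225 -0.14046371] [[-3.64067454e-04 -9.56537250e-01 -2.91609940e-01]
 [ 9.99999879e-01 -2.51844777e-04 -4.22374145e-04]
 [ 3.30576162e-04 -2.91610059e-01  9.56537226e-01]] 321.14783884832246
```

```bash
python3 - <<'E'
from h import *
r=plan([.45,.175,.36],80,18)
for x in r: print(x)
E
```

```text
[[-21.7, -20.3, -6.5], [0, 0, 0.0826], 0]
[[-23.3, -18.4, -6.5], [0, 0, 0.0826], 0]
[[-24.7, -16.4, -6.5], [0, 0, 0.0826], 0]
[[-26.0, -14.4, -6.5], [0, 0, 0.0826], 0]
[[-27.1, -12.2, -6.5], [0, 0, 0.0826], 0]
[[-28.0, -9.9, -6.5], [0, 0, 0.0826], 0]
[[-28.7, -7.5, -6.5], [0, 0, 0.0826], 0]
[[-29.2, -5.1, -6.5], [0, 0, 0.0826], 0]
[[-29.6, -2.7, -6.5], [0, 0, 0.0826], 0]
[[-29.7, -0.3, -6.5], [0, 0, 0.0826], 0]
[[-29.6, 2.2, -6.5], [0, 0, 0.0826], 0]
[[-29.3, 4.6, -6.5], [0, 0, 0.0826], 0]
[[-28.8, 7.0, -6.5], [0, 0, 0.0826], 0]
[[-28.2, 9.4, -6.5], [0, 0, 0.0826], 0]
[[-27.3, 11.7, -6.5], [0, 0, 0.0826], 0]
[[-26.2, 13.9, -6.5], [0, 0, 0.0826], 0]
[[-25.0, 16.0, -6.5], [0, 0, 0.0826], 0]
[[-23.6, 18.0, -6.5], [0, 0, 0.0826], 0]
```

Request:
{"fn": "drive_tool", "kwargs": {"moves": [[[0, 0, -35], [0, 0, 0], 0], [[0, 0, -35], [0, 0, 0], 0], [[0, 0, -35], [0, 0, 0], 0], [[-21.7, -20.3, 0], [0, 0, 0.0826], 0], [[-23.3, -18.4, 0], [0, 0, 0.0826], 0], [[-24.7, -16.4, 0], [0, 0, 0.0826], 0], [[-26, -14.4, 0], [0, 0, 0.0826], 0], [[-27.1, -12.2, 0], [0, 0, 0.0826], 0], [[-28, -9.9, 0], [0, 0, 0.0826], 0], [[-28.7, -7.5, 0], [0, 0, 0.0826], 0], [[-29.2, -5.1, 0], [0, 0, 0.0826], 0], [[-29.6, -2.7, 0], [0, 0, 0.0826], 0]]}}

```text
time_s: 1.1
tool_pos: [0.3088, 0.4004, 0.3492]
tool_rot: [-180.0, 0.0, 122.3]
force: [0.8, 0.6, 0.8]
grip_width: 0.087
grasp_force: 0.0
```

Request:
{"fn": "drive_tool", "kwargs": {"moves": [[[-29.7, -0.3, 0], [0, 0, 0.0826], 0], [[-29.6, 2.2, 0], [0, 0, 0.0826], 0], [[-29.3, 4.6, 0], [0, 0, 0.0826], 0], [[-28.8, 7, 0], [0, 0, 0.0826], 0], [[-28.2, 9.4, 0], [0, 0, 0.0826], 0], [[-27.3, 11.7, 10], [0, 0, 0.0826], 0], [[-26.2, 13.9, 20], [0, 0, 0.0826], 0], [[-25, 16, 30], [0, 0, 0.0826], 0], [[-23.6, 18, 30], [0, 0, 0.0826], 0], [[0, 0, 30], [0, 0, 0], 0], [[0, 0, 30], [0, 0, 0], 0], [[0, 0, 10], [0, 0, 0], 0]]}}

```text
time_s: 2.1
tool_pos: [0.4473, 0.1744, 0.1858]
tool_rot: [-179.7, 0.3, 79.9]
force: [-1.6, 0.6, -1.0]
grip_width: 0.0867
grasp_force: 0.0
```

```bash
python3 - <<'E'
from h import *
st(); a=snap('wrist'); cv2.imwrite('pics/d.png',a)
E
```

```text
{'time_s': 2.1, 'tool_pos': [0.4473, 0.1744, 0.1858], 'tool_rot': [-179.6748, 0.265, 79.9002], 'force': [-1.5891, 0.626, -0.9627], 'wrist_torque': [-0.1024, 0.126, -0.0181], 'grip_width': 0.0867, 'grasp_force': 0.0, 'qpos': [-47.2189, -0.3833, 22.7848, 111.456, 0.195, 69.3157, -34.6051]}
```

View pics/d.png

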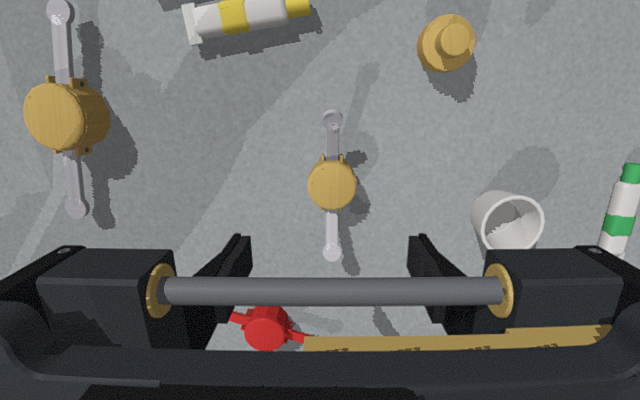

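The wrist view shows the target cap at (332,185), with arm tips at (333,119) and (333,252), so the closing axis is already across the bare sides. Next I measure the top face using depth.

```bash
cat >> h.py <<'E'
def capfit(name,near,zlo=.026,zhi=.036,brass=True):
    c=load(name); P=cloud(c); p=c['p']; hsv=cv2.cvtColor(p,cv2.COLOR_BGR2HSV)
    m=(np.abs(P[...,0]-near[0])<.035)&(np.abs(P[...,1]-near[1])<.035)&(P[...,2]>zlo)&(P[...,2]<zhi)
    if brass: m&=(hsv[...,1]>90)&(hsv[...,0]>8)&(hsv[...,0]<30)
    m=cv2.morphologyEx(m.astype(np.uint8),cv2.MORPH_OPEN,np.ones((5,5)))
    n,l,s,ce=cv2.connectedComponentsWithStats(m); i=1+np.argmax(s[1:,4]); q=P[l==i]
    cn,_=cv2.findContours((l==i).astype(np.uint8),cv2.RETR_EXTERNAL,cv2.CHAIN_APPROX_NONE)
    e=cv2.fitEllipse(max(cn,key=len)); z=np.median(q[:,2])
    return e,np.append(onplane(c,[e[0]],z)[0,:2],z),q.mean(0),np.ptp(q,axis=0)
E
python3 - <<'E'
from h import *
for i in range(3): snap('wrist')
st()
e,w,m,s=capfit('wrist',(.45,.175)); print(e,w.round(4),m.round(4),s.round(4))
c=load('wrist');T=onplane(c,[(333,119),(333,252)],.046);print(T,np.degrees(np.arctan2(*(T[0]-T[1])[[1,0]])),np.linalg.norm(T[0]-T[1]))
t=env.get_obs(); print('offset in tool mm',R.from_euler('xyz',t['tool_rot'],degrees=True).inv().apply(w-t['tool_pos'])*1000)
E
```

```text
{'time_s': 2.3, 'tool_pos': [0.4503, 0.1769, 0.1916], 'tool_rot': [179.9241, -0.0545, 80.0325], 'force': [0.885, -0.6279, 0.9309], 'wrist_torque': [-0.0816, 0.0396, -0.0084], 'grip_width': 0.0869, 'grasp_force': 0.0, 'qpos': [-47.2927, -0.58, 22.7125, 110.9439, 0.2371, 69.4979, -34.6315]}
((329.22265625, 187.28517150878906), (45.80577850341797, 47.15728759765625), 84.21044921875) [0.4495 0.1753 0.0308] [0.4495 0.1752 0.0306] [0.0469 0.047  0.0071]
[[0.46406166 0.23901836 0.046     ]
 [0.44247467 0.11411494 0.046     ]] 80.1944660680129 0.12675512817906653
offset in tool mm [ -1.88481863  -0.76206021 160.85794556]
```

Request:
{"fn": "drive_tool", "kwargs": {"moves": [[[-0.9, -0.4, 25], [0, 0, -0.003], 0], [[-1, -0.4, 30], [0, 0, 0], 0], [[0, 0, 30], [0, 0, 0], 0], [[0, 0, 30], [0, 0, 0], 0], [[0, 0, 25], [0, 0, 0], 0], [[0, 0, 15], [0, 0, 0], 0], [[0, 0, 8], [0, 0, 0], 0], [[0, 0, 0], [0, 0, 0], 0], [[0, 0, 0], [0, 0, 0], 0.4], [[0, 0, 0], [0, 0, 0], 0.6], [[0, 0, 0], [0, 0, 0], 0.6], [[0, 0, 0], [0, 0, 0], 0.6]], "newtons": 8}}

```text
time_s: 3.3
tool_pos: [0.4495, 0.175, 0.0285]
tool_rot: [179.9, -0.1, 80.2]
force: [1.3, -0.7, 0.1]
grip_width: 0.068
grasp_force: 0.0
```

Request:
{"fn": "drive_tool", "kwargs": {"moves": [[[0, 0, 0], [0, 0, 0], 0.6], [[0, 0, 0], [0, 0, 0], 0.6]]}}

```text
time_s: 3.47
tool_pos: [0.4489, 0.1747, 0.0278]
tool_rot: [180.0, -0.0, 80.2]
force: [-0.3, 0.4, 0.2]
grip_width: 0.0552
grasp_force: 0.0
```

Request:
{"fn": "drive_tool", "kwargs": {"moves": [[[0, 0, 0], [0, 0, 0], 0.6], [[0, 0, 0], [0, 0, 0], 0.6], [[0, 0, 0], [0, 0, 0], 0.6], [[0, 0, 0], [0, 0, 0], 0.6]]}}

```text
time_s: 3.8
tool_pos: [0.4488, 0.1746, 0.0275]
tool_rot: [180.0, -0.0, 80.2]
force: [0.0, 0.7, 1.8]
grip_width: 0.047
grasp_force: 8.0
```

Request:
{"fn": "drive_tool", "kwargs": {"moves": [[[0, 0, 0], [0, 0, 0], 0], [[0, 0, 0], [0, 0, 0], 0], [[0, 0, 0], [0, 0, 0], 0], [[0, 0, -8], [0, 0, 0], 0], [[0, 0, -25], [0, 0, 0], 0], [[0, 0, -30], [0, 0, 0], 0], [[0, 0, -30], [0, 0, 0], 0], [[0, 0, -30], [0, 0, 0], 0], [[0, 0, -25], [0, 0, 0], 0], [[0, 0, -16], [0, 0, 0], 0], [[0, 0, 0], [0, 0, 0], 0], [[0, 0, 0], [0, 0, 0], 0]]}}

```text
time_s: 4.8
tool_pos: [0.4491, 0.1747, 0.1925]
tool_rot: [179.9, -0.1, 80.2]
force: [-0.2, 0.1, 0.3]
grip_width: 0.0873
grasp_force: 0.0
```

```bash
python3 - <<'E'
from h import *
for i in range(3):
    t=env.get_obs();snap('wrist')
    e,w,m,s=capfit('wrist',(.45,.175)); print(e,w.round(4),m.round(4),s.round(4))
    print('offset in tool mm',R.from_euler('xyz',t['tool_rot'],degrees=True).inv().apply(w-t['tool_pos'])*1000)
st()
E
```

```text
((328.6668701171875, 185.39808654785156), (45.28599166870117, 46.01669692993164), 99.9057846069336) [0.4493 0.1753 0.0307] [0.4493 0.1752 0.0306] [0.0464 0.0459 0.0071]
offset in tool mm [  0.32832013  -0.19849442 161.73073016]
((329.80963134765625, 184.51710510253906), (44.61126708984375, 46.69926071166992), 85.51483154296875) [0.4495 0.1757 0.0307] [0.4495 0.1755 0.0307] [0.0465 0.0458 0.0071]
offset in tool mm [  1.53184655   0.89091392 160.45435983]
((330.4576416015625, 184.81385803222656), (44.8088264465332, 47.22517013549805), 62.757694244384766) [0.4495 0.1752 0.0307] [0.4494 0.1751 0.0307] [0.0471 0.0462 0.0072]
offset in tool mm [  1.42831579   1.52891628 159.72151739]
{'time_s': 4.95, 'tool_pos': [0.4478, 0.1741, 0.1901], 'tool_rot': [-179.8997, 0.0874, 80.1556], 'force': [-0.1526, 1.1729, 0.6965], 'wrist_torque': [-0.0691, 0.05, 0.0055], 'grip_width': 0.087, 'grasp_force': 0.0, 'qpos': [-47.6021, -0.7989, 23.1429, 111.3203, 0.3519, 69.5468, -34.4294]}
```

Request:
{"fn": "drive_tool", "kwargs": {"moves": [[[-15, 5, -20], [0, 0, 0], 0], [[-30, 11, -20], [0, 0, 0], 0], [[-33, 12, -20], [0, 0, 0], 0], [[-35, 13, -20], [0, 0, 0], 0], [[-35, 13, -20], [0, 0, 0], 0], [[-35, 13, -20], [0, 0, 0], 0], [[-35, 13, -20], [0, 0, 0], 0], [[-35, 13, -10], [0, 0, 0], 0], [[-35, 13, -8], [0, 0, 0], 0], [[-30, 13, 0], [0, 0, 0], 0], [[-20, 8, 0], [0, 0, 0], 0], [[-13.6, 5.3, 0], [0, 0, 0], 0]]}}

```text
time_s: 5.95
tool_pos: [0.5178, -0.1954, 0.347]
tool_rot: [-179.9, 0.1, 79.9]
force: [0.0, 0.7, 0.1]
grip_width: 0.0872
grasp_force: 0.0
```

Request:
{"fn": "drive_tool", "kwargs": {"moves": [[[0, 0, 0], [0, 0, 0], 0], [[0, 0, 0], [0, 0, 0], 0], [[0, 0, 0], [0, 0, 0], 0], [[0, 0, 0], [0, 0, 0], 0]]}}

```text
time_s: 6.28
tool_pos: [0.5185, -0.1904, 0.3475]
tool_rot: [-179.9, -0.0, 80.3]
force: [0.6, 0.2, 0.5]
grip_width: 0.0872
grasp_force: 0.0
```

```bash
python3 - <<'E'
from h import *
st()
p=snap('wrist'); cv2.imwrite('pics/e.png',p)
c=load('wrist');P=cloud(c)
for k in range(3):
  if k: snap('wrist')
  e,w,m,s=capfit('wrist',(.519,-.195),.183,.198,False); print(e,w.round(4),m.round(4),s.round(4))
st()
E
```

```text
{'time_s': 6.2833, 'tool_pos': [0.5185, -0.1904, 0.3475], 'tool_rot': [-179.9389, -0.0432, 80.3005], 'force': [0.6105, 0.2257, 0.5172], 'wrist_torque': [-0.0856, 0.0765, 0.0326], 'grip_width': 0.0872, 'grasp_force': 0.0, 'qpos': [-27.0817, 5.2352, 48.3154, 88.9656, -3.941, 87.6216, 11.5838]}
((331.79180908203125, 191.74612426757812), (36.12806701660156, 36.461456298828125), 91.99773406982422) [ 0.5204 -0.1952  0.191 ] [ 0.5203 -0.1955  0.1905] [0.0361 0.0367 0.0106]
((331.3675231933594, 191.3925323486328), (35.234405517578125, 36.95179748535156), 67.00761413574219) [ 0.5201 -0.195   0.191 ] [ 0.5201 -0.1953  0.1905] [0.0362 0.0356 0.0098]
((331.26995849609375, 191.44374084472656), (35.42784118652344, 36.29920959472656), 15.060481071472168) [ 0.5201 -0.1953  0.191 ] [ 0.52   -0.1955  0.1905] [0.0356 0.0364 0.0104]
{'time_s': 6.4333, 'tool_pos': [0.5186, -0.191, 0.348], 'tool_rot': [179.9985, -0.0413, 80.2736], 'force': [0.0381, -0.57, 0.9359], 'wrist_torque': [-0.1222, 0.0518, -0.0379], 'grip_width': 0.0872, 'grasp_force': 0.0, 'qpos': [-27.0742, 5.2097, 48.3585, 88.9282, -3.9351, 87.6172, 11.6044]}
```

View pics/e.png

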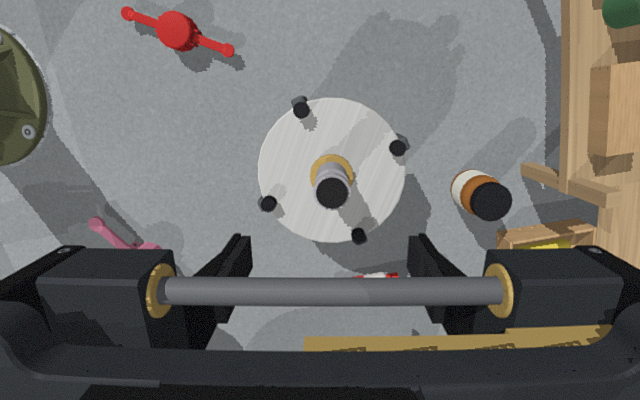

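The wrist view shows the stub with its black gasket at (331,191), over the lid with its four clamps. The fit mixes gasket and stub edge, so I refine it using the dark gasket only.

```bash
python3 - <<'E'
from h import *
c=load('wrist'); p=c['p']; P=cloud(c)
g=cv2.cvtColor(p,cv2.COLOR_BGR2GRAY)
print('row profile u=331',[(v,int(g[v,331]),round(P[v,331,2],4)) for v in range(166,214)])
print('col profile v=192',[(u,int(g[192,u]),round(P[192,u,2],4)) for u in range(308,356)])
for th in (60,):
  for zl in (.0,.1885):
    m=((g<th)&(P[...,2]>max(zl,.17))&(P[...,2]<.2)).astype(np.uint8)
    n,l,s,ce=cv2.connectedComponentsWithStats(m);i=1+np.argmax(s[1:,4])
    cn,_=cv2.findContours((l==i).astype(np.uint8),cv2.RETR_EXTERNAL,cv2.CHAIN_APPROX_NONE);e=cv2.fitEllipse(max(cn,key=len))
    q=P[l==i];print(zl,e,s[i],onplane(c,[e[0]],.191),q.mean(0),np.ptp(q,axis=0))
E
```

```text
row profile u=331 [(166, 145, np.float64(0.1504)), (167, 148, np.float64(0.1549)), (168, 153, np.float64(0.1592)), (169, 155, np.float64(0.1616)), (170, 154, np.float64(0.1611)), (171, 150, np.float64(0.1611)), (172, 148, np.float64(0.1786)), (173, 157, np.float64(0.1844)), (174, 169, np.float64(0.1877)), (175, 160, np.float64(0.1886)), (176, 141, np.float64(0.1882)), (177, 59, np.float64(0.19)), (178, 34, np.float64(0.192)), (179, 40, np.float64(0.191)), (180, 45, np.float64(0.1913)), (181, 46, np.float64(0.1919)), (182, 45, np.float64(nan)), (183, 42, np.float64(0.1921)), (184, 45, np.float64(0.191)), (185, 39, np.float64(0.1912)), (186, 37, np.float64(0.1915)), (187, 38, np.float64(0.1917)), (188, 45, np.float64(0.1911)), (189, 44, np.float64(0.1916)), (190, 44, np.float64(0.1928)), (191, 44, np.float64(0.1907)), (192, 38, np.float64(0.1906)), (193, 43, np.float64(0.1913)), (194, 44, np.float64(0.1914)), (195, 39, np.float64(0.1903)), (196, 40, np.float64(0.1909)), (197, 39, np.float64(0.1906)), (198, 39, np.float64(0.1908)), (199, 35, np.float64(0.191)), (200, 39, np.float64(0.19
[... 1716 characters left out ...]
26, np.float64(0.1879)), (350, 146, np.float64(0.1888)), (351, 137, np.float64(0.1113)), (352, 133, np.float64(0.1094)), (353, 134, np.float64(0.111)), (354, 135, np.float64(0.1119)), (355, 138, np.float64(0.1118))]
0.0 ((331.2417907714844, 192.16697692871094), (29.287296295166016, 29.73198890686035), 88.92857360839844) [316 177  31  31 722] [[ 0.51993808 -0.19602753  0.191     ]] [ 0.51991783 -0.19597342  0.19138324] [0.02926621 0.02997477 0.00484204]
0.1885 ((331.2417907714844, 192.16697692871094), (29.287296295166016, 29.73198890686035), 88.92857360839844) [316 177  31  31 722] [[ 0.51993808 -0.19602753  0.191     ]] [ 0.51991783 -0.19597342  0.19138324] [0.02926621 0.02997477 0.00484204]
```

Request:
{"fn": "drive_tool", "kwargs": {"moves": [[[14, -5, 0], [0, 0, 0], 0], [[25, -10, 0], [0, 0, 0], 0], [[33, -12, 10], [0, 0, 0], 0], [[35, -13, 20], [0, 0, 0], 0], [[35, -13, 20], [0, 0, 0], 0], [[35, -13, 20], [0, 0, 0], 0], [[35, -13, 20], [0, 0, 0], 0], [[35, -13, 20], [0, 0, 0], 0], [[35, -13, 20], [0, 0, 0], 0], [[32, -12, 14], [0, 0, 0], 0], [[22, -9, 10], [0, 0, 0], 0], [[12.4, -5, 4], [0, 0, 0], 0]]}}

```text
time_s: 7.43
tool_pos: [0.4472, 0.1735, 0.1904]
tool_rot: [-179.9, 0.0, 80.5]
force: [0.5, 0.1, 0.0]
grip_width: 0.0871
grasp_force: 0.0
```

Request:
{"fn": "drive_tool", "kwargs": {"moves": [[[0, 0, 0], [0, 0, 0], 0], [[0, 0, 0], [0, 0, 0], 0], [[0, 0, 0], [0, 0, 0], 0], [[0, 0, 0], [0, 0, 0], 0]]}}

```text
time_s: 7.77
tool_pos: [0.4507, 0.1682, 0.193]
tool_rot: [179.9, -0.1, 80.0]
force: [-0.2, -0.1, 0.8]
grip_width: 0.087
grasp_force: 0.0
```

Request:
{"fn": "drive_tool", "kwargs": {"moves": [[[3, -1.5, 15], [0, 0, -0.003], 0], [[3, -1.5, 25], [0, 0, 0], 0], [[0, 0, 25], [0, 0, 0], 0], [[0, 0, 25], [0, 0, 0], 0], [[0, 0, 25], [0, 0, 0], 0], [[0, 0, 20], [0, 0, 0], 0], [[0, 0, 13], [0, 0, 0], 0], [[0, 0, 7], [0, 0, 0], 0], [[0, 0, 0], [0, 0, 0], 0], [[0, 0, 0], [0, 0, 0], 0], [[0, 0, 0], [0, 0, 0], 0]]}}

```text
time_s: 8.68
tool_pos: [0.4488, 0.1764, 0.0382]
tool_rot: [179.9, -0.1, 80.3]
force: [0.4, 0.1, 0.6]
grip_width: 0.0872
grasp_force: 0.0
```

Request:
{"fn": "drive_tool", "kwargs": {"moves": [[[-1.7, 0.3, 5.5], [0, 0, 0], 0], [[0, 0, 5], [0, 0, 0], 0], [[0, 0, 0], [0, 0, 0], 0.35], [[0, 0, 0], [0, 0, 0], 0.45], [[0, 0, 0], [0, 0, 0], 0.7], [[0, 0, 0], [0, 0, 0], 0.7], [[0, 0, 0], [0, 0, 0], 0.7], [[0, 0, 0], [0, 0, 0], 0.7], [[0, 0, 0], [0, 0, 0], 0.7], [[0, 0, 0], [0, 0, 0], 0.7], [[0, 0, 0], [0, 0, 0], 0.7]], "newtons": 20}}

```text
time_s: 9.6
tool_pos: [0.4479, 0.1747, 0.0266]
tool_rot: [180.0, -0.0, 80.3]
force: [1.2, -0.3, 0.7]
grip_width: 0.0465
grasp_force: 20.0
```

```bash
python3 - <<'E'
from h import *
for i in range(4): st(); env.read_camera('wrist')
E
```

```text
{'time_s': 9.6, 'tool_pos': [0.4479, 0.1747, 0.0266], 'tool_rot': [179.9661, -0.0183, 80.3288], 'force': [1.2254, -0.3089, 0.6751], 'wrist_torque': [-0.0687, -0.071, 0.0659], 'grip_width': 0.0465, 'grasp_force': 19.9942, 'qpos': [-47.2006, 11.7001, 24.5883, 120.3028, -6.3988, 49.1711, -28.5453]}
{'time_s': 9.65, 'tool_pos': [0.448, 0.1747, 0.0266], 'tool_rot': [179.9667, -0.0193, 80.3255], 'force': [0.7901, -0.0268, -0.3482], 'wrist_torque': [-0.0762, -0.1097, 0.0098], 'grip_width': 0.0467, 'grasp_force': 19.994, 'qpos': [-47.1991, 11.6977, 24.5899, 120.302, -6.3991, 49.1743, -28.5454]}
{'time_s': 9.7, 'tool_pos': [0.4479, 0.1747, 0.0266], 'tool_rot': [179.9676, -0.0198, 80.3316], 'force': [0.6141, 0.6189, 0.4569], 'wrist_torque': [-0.0456, -0.1296, 0.0378], 'grip_width': 0.0467, 'grasp_force': 19.9942, 'qpos': [-47.2007, 11.6984, 24.587, 120.3004, -6.3999, 49.1757, -28.5434]}
{'time_s': 9.75, 'tool_pos': [0.448, 0.1747, 0.0266], 'tool_rot': [179.9665, -0.0191, 80.3285], 'force': [0.3037, 0.0005, -0.1503], 'wrist_torque': [-0.0985, -0.1103, 0.0536], 'grip_width': 0.047, 'grasp_force': 19.9941, 'qpos': [-47.2002, 11.6993, 24.5886, 120.3021, -6.3994, 49.1726, -28.5446]}
```

Request:
{"fn": "drive_tool", "kwargs": {"moves": [[[0, 0, -8], [0, 0, 0], 0.7], [[0, 0, -20], [0, 0, 0], 0.7], [[0, 0, -25], [0, 0, 0], 0.7], [[-5, 2, -25], [0, 0, 0], 0.7], [[-12, 5, -25], [0, 0, 0], 0.7], [[-20, 8, -25], [0, 0, 0], 0.7], [[-26, 10, -25], [0, 0, 0], 0.7], [[-27, 10, -25], [0, 0, 0], 0.7], [[-27, 10, -25], [0, 0, 0], 0.7], [[-27, 10, -25], [0, 0, 0], 0.7], [[-27, 10, -5], [0, 0, 0], 0.7], [[-27, 10, 0], [0, 0, 0], 0.7]]}}

```text
time_s: 10.8
tool_pos: [0.4888, -0.0347, 0.2618]
tool_rot: [179.8, -0.1, 80.3]
force: [1.0, 0.2, -4.0]
grip_width: 0.0467
grasp_force: 20.0
```

Request:
{"fn": "drive_tool", "kwargs": {"moves": [[[-27, 10, 0], [0, 0, 0], 0.7], [[-27, 10, 0], [0, 0, 0], 0.7], [[-25, 10, 0], [0, 0, 0], 0.7], [[-22, 8, 0], [0, 0, 0], 0.7], [[-20, 8, 0], [0, 0, 0], 0.7], [[-16, 6, 0], [0, 0, 0], 0.7], [[-10, 4, 0], [0, 0, 0], 0.7], [[-6, 2, 0], [0, 0, 0], 0.7], [[0, 0, 0], [0, 0, 0], 0.7], [[0, 0, 0], [0, 0, 0], 0.7], [[0, 0, 0], [0, 0, 0], 0.7], [[0, 0, 0], [0, 0, 0], 0.7]]}}

```text
time_s: 11.8
tool_pos: [0.5198, -0.1924, 0.2594]
tool_rot: [-180.0, -0.1, 80.4]
force: [0.3, -0.7, -3.0]
grip_width: 0.0467
grasp_force: 20.0
```

Request:
{"fn": "drive_tool", "kwargs": {"moves": [[[-2, 0.1, 5], [0, 0, 0], 0.7], [[-2, 0.1, 8], [0, 0, 0], 0.7], [[0, 0, 8], [0, 0, 0], 0.7], [[0, 0, 6], [0, 0, 0], 0.7], [[0, 0, 3], [0, 0, 0], 0.7], [[0, 0, 0], [0, 0, 0], 0.7], [[0, 0, 0], [0, 0, 0], 0.7], [[0, 0, 0], [0, 0, 0], 0.7], [[0, 0, 0], [0, 0, 0], 0.7]]}}

```text
time_s: 12.55
tool_pos: [0.5196, -0.1978, 0.2299]
tool_rot: [180.0, -0.0, 80.3]
force: [-0.9, -0.5, -2.6]
grip_width: 0.0466
grasp_force: 20.0
```

```bash
python3 - <<'E'
from h import *
for i in range(3): st(); p=snap('wrist')
cv2.imwrite('pics/f.png',cv2.resize(p[150:400,200:460],None,fx=2.3,fy=2.3))
E
```

```text
{'time_s': 12.55, 'tool_pos': [0.5196, -0.1978, 0.2299], 'tool_rot': [179.953, -0.0033, 80.3322], 'force': [-0.9065, -0.4592, -2.6283], 'wrist_torque': [-0.1255, 0.1152, -0.0313], 'grip_width': 0.0466, 'grasp_force': 19.9949, 'qpos': [-25.4566, 9.101, 48.4734, 99.4324, -7.0705, 74.5726, 14.8729]}
{'time_s': 12.6, 'tool_pos': [0.5196, -0.1978, 0.2298], 'tool_rot': [179.9598, -0.0051, 80.3339], 'force': [-0.8217, -0.2457, -3.602], 'wrist_torque': [-0.0517, 0.0606, -0.0097], 'grip_width': 0.0464, 'grasp_force': 19.9949, 'qpos': [-25.4583, 9.0987, 48.4752, 99.4395, -7.0692, 74.5743, 14.8752]}
{'time_s': 12.65, 'tool_pos': [0.5195, -0.1978, 0.2298], 'tool_rot': [179.96, -0.007, 80.3294], 'force': [-0.6563, 0.0127, -3.6124], 'wrist_torque': [-0.1607, 0.0362, -0.0291], 'grip_width': 0.0471, 'grasp_force': 19.9949, 'qpos': [-25.4548, 9.096, 48.4758, 99.443, -7.069, 74.5732, 14.8752]}
```

View pics/f.png

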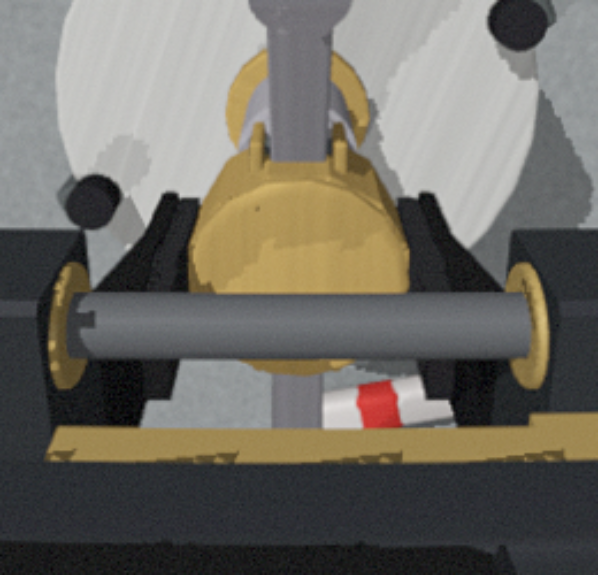

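The cap hangs square in the fingers, directly above the stub, with both arms still up. I trim by about 1.4 mm and then lower slowly.

Request:
{"fn": "drive_tool", "kwargs": {"moves": [[[1.4, -0.5, 0], [0, 0, 0], 0.7], [[0, 0, 3], [0, 0, 0], 0.7], [[0, 0, 3], [0, 0, 0], 0.7], [[0, 0, 2], [0, 0, 0], 0.7], [[0, 0, 1], [0, 0, 0], 0.7], [[0, 0, 0], [0, 0, 0], 0.7], [[0, 0, 0], [0, 0, 0], 0.7], [[0, 0, 0], [0, 0, 0], 0.7]]}}

```text
time_s: 13.37
tool_pos: [0.5191, -0.1963, 0.2205]
tool_rot: [180.0, -0.0, 80.3]
force: [-0.5, -0.6, -2.5]
grip_width: 0.047
grasp_force: 20.0
```

Aligned. Now down slowly, watching the force. The rim reaches the stub face at a TCP height of about 0.215, and the cap is seated at about 0.192.

Request:
{"fn": "drive_tool", "kwargs": {"moves": [[[0, 0, 1.5], [0, 0, 0], 0.7], [[0, 0, 1.5], [0, 0, 0], 0.7], [[0, 0, 1.5], [0, 0, 0], 0.7], [[0, 0, 1.5], [0, 0, 0], 0.7], [[0, 0, 1], [0, 0, 0], 0.7], [[0, 0, 1], [0, 0, 0], 0.7], [[0, 0, 0], [0, 0, 0], 0.7], [[0, 0, 0], [0, 0, 0], 0.7]]}}

```text
time_s: 14.03
tool_pos: [0.5191, -0.1963, 0.2124]
tool_rot: [-180.0, -0.0, 80.3]
force: [-0.8, -0.9, -2.4]
grip_width: 0.0468
grasp_force: 20.0
```

Request:
{"fn": "drive_tool", "kwargs": {"moves": [[[0, 0, 1.5], [0, 0, 0], 0.7], [[0, 0, 1.5], [0, 0, 0], 0.7], [[0, 0, 1.5], [0, 0, 0], 0.7], [[0, 0, 1.5], [0, 0, 0], 0.7], [[0, 0, 1.5], [0, 0, 0], 0.7], [[0, 0, 1.5], [0, 0, 0], 0.7], [[0, 0, 0], [0, 0, 0], 0.7], [[0, 0, 0], [0, 0, 0], 0.7]]}}

```text
time_s: 14.7
tool_pos: [0.519, -0.1962, 0.2034]
tool_rot: [-180.0, -0.0, 80.3]
force: [0.0, 0.2, -2.8]
grip_width: 0.0469
grasp_force: 20.0
```

Request:
{"fn": "drive_tool", "kwargs": {"moves": [[[0, 0, 1.5], [0, 0, 0], 0.7], [[0, 0, 1.5], [0, 0, 0], 0.7], [[0, 0, 1.5], [0, 0, 0], 0.7], [[0, 0, 1.5], [0, 0, 0], 0.7], [[0, 0, 1.5], [0, 0, 0], 0.7], [[0, 0, 1], [0, 0, 0], 0.7], [[0, 0, 0], [0, 0, 0], 0.7], [[0, 0, 0], [0, 0, 0], 0.7]]}}

```text
time_s: 15.37
tool_pos: [0.519, -0.1962, 0.1949]
tool_rot: [-180.0, -0.0, 80.3]
force: [0.8, 1.1, -3.1]
grip_width: 0.047
grasp_force: 20.0
```

Request:
{"fn": "drive_tool", "kwargs": {"moves": [[[0, 0, 1], [0, 0, 0], 0.7], [[0, 0, 1], [0, 0, 0], 0.7], [[0, 0, 0.8], [0, 0, 0], 0.7], [[0, 0, 0], [0, 0, 0], 0.7], [[0, 0, 0], [0, 0, 0], 0.7]]}}

```text
time_s: 15.78
tool_pos: [0.519, -0.1962, 0.1921]
tool_rot: [-180.0, -0.0, 80.3]
force: [-0.2, -0.1, -3.7]
grip_width: 0.0471
grasp_force: 20.0
```

Request:
{"fn": "drive_tool", "kwargs": {"moves": [[[0, 0, 0.5], [0, 0, 0], 0.7], [[0, 0, 0.5], [0, 0, 0], 0.7], [[0, 0, 0], [0, 0, 0], 0.7], [[0, 0, 0], [0, 0, 0], 0.7]]}}

```text
time_s: 16.12
tool_pos: [0.5191, -0.1963, 0.1915]
tool_rot: [180.0, -0.0, 80.3]
force: [-2.0, 0.5, -0.6]
grip_width: 0.047
grasp_force: 20.0
```

Request:
{"fn": "drive_tool", "kwargs": {"moves": [[[0, 0, 0], [0, 0, 0], 0.3], [[0, 0, 0], [0, 0, 0], 0], [[0, 0, 0], [0, 0, 0], 0], [[0, 0, 0], [0, 0, 0], 0], [[0, 0, -5], [0, 0, 0], 0], [[0, 0, -12], [0, 0, 0], 0], [[0, 0, -16], [0, 0, 0], 0], [[0, 0, -18], [0, 0, 0], 0], [[0, 0, -18], [0, 0, 0], 0], [[0, 0, -16], [0, 0, 0], 0], [[0, 0, -10], [0, 0, 0], 0], [[0, 0, 0], [0, 0, 0], 0]]}}

```text
time_s: 17.12
tool_pos: [0.5203, -0.1969, 0.2892]
tool_rot: [179.7, -0.0, 80.3]
force: [0.6, 0.6, -0.2]
grip_width: 0.0873
grasp_force: 0.0
```

```bash
python3 - <<'E'
from h import *
st(); p=snap('wrist'); s=snap('side')
cv2.imwrite('pics/g.png',np.hstack([cv2.resize(s[190:320,320:440],(370,400)),cv2.resize(p[60:310,200:450],(400,400))]))
e,w,m,q=capfit('wrist',(.52,-.196),.190,.203); print(e,w,m,q)
E
```

```text
{'time_s': 17.1167, 'tool_pos': [0.5203, -0.1969, 0.2892], 'tool_rot': [179.7157, -0.0152, 80.3221], 'force': [0.56, 0.5879, -0.2068], 'wrist_torque': [-0.1286, 0.0529, -0.0092], 'grip_width': 0.0873, 'grasp_force': 0.0, 'qpos': [-26.4376, 6.6584, 48.6891, 94.5022, -5.1377, 80.8519, 13.176]}
((327.09161376953125, 206.0840606689453), (55.17719268798828, 59.367286682128906), 97.79181671142578) [ 0.51981068 -0.19501636  0.19551408] [ 0.51980609 -0.19510454  0.19538295] [0.04658253 0.04650442 0.00780171]
```

View pics/g.png

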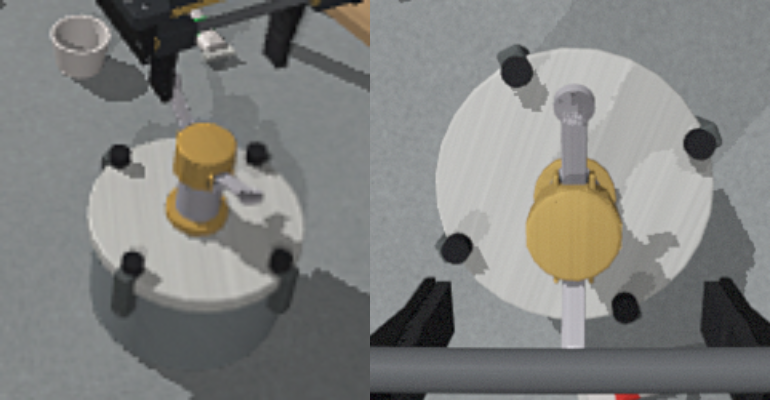

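The views show the cap seated square on the stub (top at 0.1955 m, as expected) with both arms raised. Now I turn the gripper 90° so the fingers straddle the two arms.

Request:
{"fn": "drive_tool", "kwargs": {"moves": [[[0, 0, 0], [0, 0, 0.1], 0], [[0, 0, 0], [0, 0, 0.115], 0], [[0, 0, 0], [0, 0, 0.115], 0], [[0, 0, 0], [0, 0, 0.115], 0], [[0, 0, 0], [0, 0, 0.115], 0], [[0, 0, 0], [0, 0, 0.115], 0], [[0, 0, 0], [0, 0, 0.115], 0], [[0, 0, 0], [0, 0, 0.115], 0], [[0, 0, 0], [0, 0, 0.115], 0], [[0, 0, 0], [0, 0, 0.115], 0], [[0, 0, 0], [0, 0, 0.115], 0], [[0, 0, 0], [0, 0, 0.115], 0]]}}

```text
time_s: 18.22
tool_pos: [0.5184, -0.196, 0.2848]
tool_rot: [-180.0, 0.1, 1.8]
force: [-0.4, -0.2, 0.5]
grip_width: 0.0873
grasp_force: 0.0
```

Request:
{"fn": "drive_tool", "kwargs": {"moves": [[[0, 0, 0], [0, 0, 0.115], 0], [[0, 0, 0], [0, 0, 0.09], 0], [[0, 0, 0], [0, 0, 0], 0], [[0, 0, 0], [0, 0, 0], 0], [[0, 0, 0], [0, 0, 0], 0], [[0, 0, 0], [0, 0, 0], 0]]}}

```text
time_s: 18.72
tool_pos: [0.5189, -0.1962, 0.2858]
tool_rot: [-180.0, 0.0, -9.5]
force: [-0.5, 0.6, 0.7]
grip_width: 0.087
grasp_force: 0.0
```

Request:
{"fn": "drive_tool", "kwargs": {"moves": [[[0, 0, 8], [0, 0, 0], 0], [[0, 0, 12], [0, 0, 0], 0], [[0, 0, 10], [0, 0, 0], 0], [[0, 0, 6], [0, 0, 0], 0], [[0, 0, 4], [0, 0, 0], 0], [[0, 0, 2], [0, 0, 0], 0], [[0, 0, 2], [0, 0, 0], 0], [[0, 0, 1.5], [0, 0, 0], 0], [[0, 0, 1.5], [0, 0, 0], 0], [[0, 0, 1.5], [0, 0, 0], 0], [[0, 0, 0], [0, 0, 0], 0]]}}

```text
time_s: 19.63
tool_pos: [0.5191, -0.1962, 0.2376]
tool_rot: [-180.0, -0.0, -9.6]
force: [-0.3, 0.6, 0.1]
grip_width: 0.0872
grasp_force: 0.0
```

Request:
{"fn": "drive_tool", "kwargs": {"moves": [[[0, 0, 1], [0, 0, 0], 0], [[0, 0, 1], [0, 0, 0], 0], [[0, 0, 1], [0, 0, 0], 0], [[0, 0, 1], [0, 0, 0], 0], [[0, 0, 1], [0, 0, 0], 0], [[0, 0, 1], [0, 0, 0], 0], [[0, 0, 1], [0, 0, 0], 0]]}}

```text
time_s: 20.22
tool_pos: [0.5191, -0.1962, 0.2306]
tool_rot: [-180.0, -0.0, -9.6]
force: [-0.3, 0.0, 0.1]
grip_width: 0.0873
grasp_force: 0.0
```

Request:
{"fn": "drive_tool", "kwargs": {"moves": [[[0, 0, 1.2], [0, 0, 0], 0], [[0, 0, 1.2], [0, 0, 0], 0], [[0, 0, 1.2], [0, 0, 0], 0], [[0, 0, 1.2], [0, 0, 0], 0], [[0, 0, 1.2], [0, 0, 0], 0], [[0, 0, 1.2], [0, 0, 0], 0]]}}

```text
time_s: 20.72
tool_pos: [0.5191, -0.1962, 0.2234]
tool_rot: [-180.0, -0.0, -9.6]
force: [-0.2, 0.6, -0.3]
grip_width: 0.087
grasp_force: 0.0
```

Request:
{"fn": "drive_tool", "kwargs": {"moves": [[[0, 0, 1], [0, 0, 0], 0], [[0, 0, 1], [0, 0, 0], 0], [[0, 0, 1], [0, 0, 0], 0], [[0, 0, 1], [0, 0, 0], 0]]}}

```text
time_s: 21.05
tool_pos: [0.5193, -0.1962, 0.2197]
tool_rot: [-180.0, -0.0, -9.6]
force: [-0.5, 0.2, 4.6]
grip_width: 0.087
grasp_force: 2.2
```

```bash
python3 - <<'E'
from h import *
st(); p=snap('wrist'); s=snap('side')
cv2.imwrite('pics/i.png',np.hstack([cv2.resize(s[190:320,320:440],(370,400)),cv2.resize(p[150:400,170:470],(430,400))]))
E
```

```text
{'time_s': 21.05, 'tool_pos': [0.5193, -0.1962, 0.2197], 'tool_rot': [-179.9768, -0.0321, -9.6216], 'force': [-0.4586, 0.2208, 4.5742], 'wrist_torque': [0.2338, 0.3287, 0.0472], 'grip_width': 0.087, 'grasp_force': 2.1681, 'qpos': [-32.1079, 10.8604, 56.4576, 100.4776, -9.4507, 73.6581, -73.0729]}
```

View pics/i.png

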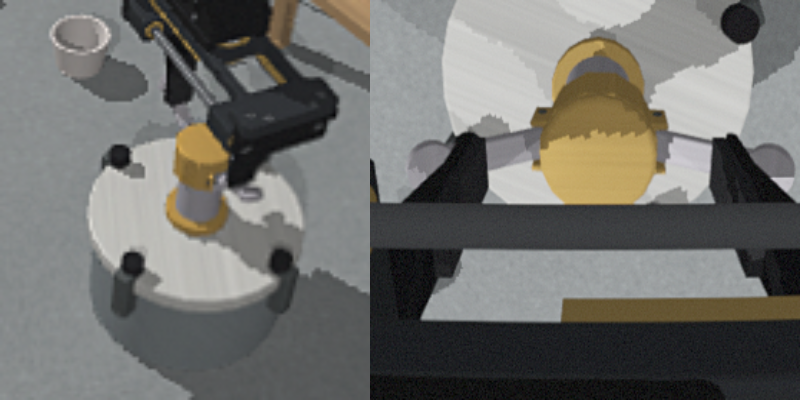

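Both fingertips now bear on the arms evenly, inside the round ends, at 4.6 N in total. I continue down slowly.

Request:
{"fn": "drive_tool", "kwargs": {"moves": [[[0, 0, 1], [0, 0, 0], 0], [[0, 0, 1], [0, 0, 0], 0], [[0, 0, 1], [0, 0, 0], 0], [[0, 0, 0], [0, 0, 0], 0]]}}

```text
time_s: 21.48
tool_pos: [0.5196, -0.1964, 0.2181]
tool_rot: [-179.9, -0.1, -9.6]
force: [-2.7, 0.7, 10.6]
grip_width: 0.0867
grasp_force: 4.4
```

Request:
{"fn": "drive_tool", "kwargs": {"moves": [[[0, 0, 1], [0, 0, 0], 0], [[0, 0, 1], [0, 0, 0], 0], [[0, 0, 1], [0, 0, 0], 0], [[0, 0, 1], [0, 0, 0], 0], [[0, 0, 0], [0, 0, 0], 0]]}}

```text
time_s: 21.9
tool_pos: [0.52, -0.1971, 0.2151]
tool_rot: [-180.0, -0.2, -9.7]
force: [-3.8, 1.1, 16.1]
grip_width: 0.0869
grasp_force: 6.3
```

```bash
python3 -c "
from h import *
st()"
```

```text
{'time_s': 21.9, 'tool_pos': [0.52, -0.1971, 0.2151], 'tool_rot': [-179.9738, -0.1584, -9.655], 'force': [-3.7836, 1.0579, 16.1351], 'wrist_torque': [0.3016, 1.0322, -0.0569], 'grip_width': 0.0869, 'grasp_force': 6.3165, 'qpos': [-31.892, 11.173, 56.4152, 100.806, -9.7834, 73.0452, -72.7844]}
```

Request:
{"fn": "drive_tool", "kwargs": {"moves": [[[-0.3, 0, 1], [0, 0, 0], 0], [[-0.3, 0, 1], [0, 0, 0], 0], [[0, 0, 1], [0, 0, 0], 0], [[0, 0, 1], [0, 0, 0], 0], [[0, 0, 0], [0, 0, 0], 0]]}}

```text
time_s: 22.32
tool_pos: [0.5202, -0.1973, 0.2116]
tool_rot: [-180.0, -0.3, -9.6]
force: [-2.8, 1.3, 17.6]
grip_width: 0.0868
grasp_force: 7.0
```

Request:
{"fn": "drive_tool", "kwargs": {"moves": [[[-0.3, 0, 1], [0, 0, 0], 0], [[0, 0, 1], [0, 0, 0], 0], [[0, 0, 1], [0, 0, 0], 0], [[0, 0, 1], [0, 0, 0], 0], [[0, 0, 1], [0, 0, 0], 0], [[0, 0, 0], [0, 0, 0], 0]]}}

```text
time_s: 22.82
tool_pos: [0.5205, -0.1973, 0.2069]
tool_rot: [180.0, -0.3, -9.6]
force: [-0.5, 0.1, 16.7]
grip_width: 0.0871
grasp_force: 7.8
```

Request:
{"fn": "drive_tool", "kwargs": {"moves": [[[-0.4, -0.3, 1.3], [0, 0, 0], 0], [[-0.4, -0.3, 1.3], [0, 0, 0], 0], [[0, 0, 1.3], [0, 0, 0], 0], [[0, 0, 1.3], [0, 0, 0], 0], [[0, 0, 1.3], [0, 0, 0], 0], [[0, 0, 0], [0, 0, 0], 0]]}}

```text
time_s: 23.32
tool_pos: [0.5206, -0.1967, 0.201]
tool_rot: [180.0, -0.5, -9.6]
force: [0.1, -0.2, 19.5]
grip_width: 0.0869
grasp_force: 9.8
```

Request:
{"fn": "drive_tool", "kwargs": {"moves": [[[-0.4, 0, 1.3], [0, 0, 0], 0], [[-0.4, 0, 1.3], [0, 0, 0], 0], [[0, 0, 1.3], [0, 0, 0], 0], [[0, 0, 1.3], [0, 0, 0], 0], [[0, 0, 0], [0, 0, 0], 0]]}}

```text
time_s: 23.73
tool_pos: [0.5205, -0.1967, 0.1957]
tool_rot: [180.0, -0.5, -9.6]
force: [1.7, 0.4, 16.3]
grip_width: 0.0872
grasp_force: 10.6
```

```bash
python3 -c "
from h import *
st()"
```

```text
{'time_s': 23.7333, 'tool_pos': [0.5205, -0.1967, 0.1957], 'tool_rot': [179.9668, -0.55, -9.6228], 'force': [1.667, 0.4299, 16.2839], 'wrist_torque': [-0.028, -0.1489, -0.0273], 'grip_width': 0.0872, 'grasp_force': 10.5632, 'qpos': [-31.5414, 11.9796, 56.1218, 102.4988, -10.6425, 70.521, -72.1384]}
```

Request:
{"fn": "drive_tool", "kwargs": {"moves": [[[0, 0, 1.8], [0, 0, 0], 0], [[0, 0, 1.8], [0, 0, 0], 0], [[0, 0, 1.8], [0, 0, 0], 0], [[0, 0, 1.8], [0, 0, 0], 0], [[0, 0, 1.8], [0, 0, 0], 0], [[0, 0, 0], [0, 0, 0], 0]]}}

```text
time_s: 24.23
tool_pos: [0.5204, -0.1967, 0.1867]
tool_rot: [180.0, -0.5, -9.6]
force: [1.2, -0.1, 17.4]
grip_width: 0.0874
grasp_force: 7.1
```

Request:
{"fn": "drive_tool", "kwargs": {"moves": [[[0, 0, 1.8], [0, 0, 0], 0], [[0, 0, 1.8], [0, 0, 0], 0], [[0, 0, 1.8], [0, 0, 0], 0], [[0, 0, 1.8], [0, 0, 0], 0], [[0, 0, 1.8], [0, 0, 0], 0], [[0, 0, 0], [0, 0, 0], 0]]}}

```text
time_s: 24.73
tool_pos: [0.52, -0.1965, 0.177]
tool_rot: [180.0, -0.5, -9.6]
force: [1.0, 0.2, 15.3]
grip_width: 0.0874
grasp_force: 5.7
```

Request:
{"fn": "drive_tool", "kwargs": {"moves": [[[0, 0, 1.8], [0, 0, 0], 0], [[0, 0, 1.8], [0, 0, 0], 0], [[0, 0, 1.8], [0, 0, 0], 0], [[0, 0, 1.8], [0, 0, 0], 0], [[0, 0, 1.8], [0, 0, 0], 0], [[0, 0, 0], [0, 0, 0], 0]]}}

```text
time_s: 25.23
tool_pos: [0.5192, -0.1962, 0.1669]
tool_rot: [180.0, -0.3, -9.6]
force: [0.2, 0.9, 11.3]
grip_width: 0.0867
grasp_force: 4.6
```

```bash
python3 - <<'E'
from h import *
st(); p=snap('wrist'); s=snap('side')
cv2.imwrite('pics/j.png',np.hstack([cv2.resize(s[190:320,320:440],(370,400)),cv2.resize(p[150:400,170:470],(430,400))]))
E
```

```text
{'time_s': 25.2333, 'tool_pos': [0.5192, -0.1962, 0.1669], 'tool_rot': [179.9643, -0.3426, -9.6144], 'force': [0.1546, 0.8729, 11.2613], 'wrist_torque': [-0.099, -0.1983, -0.0263], 'grip_width': 0.0867, 'grasp_force': 4.6411, 'qpos': [-30.5115, 13.9104, 55.4732, 104.461, -12.4182, 67.6813, -70.7423]}
```

View pics/j.png

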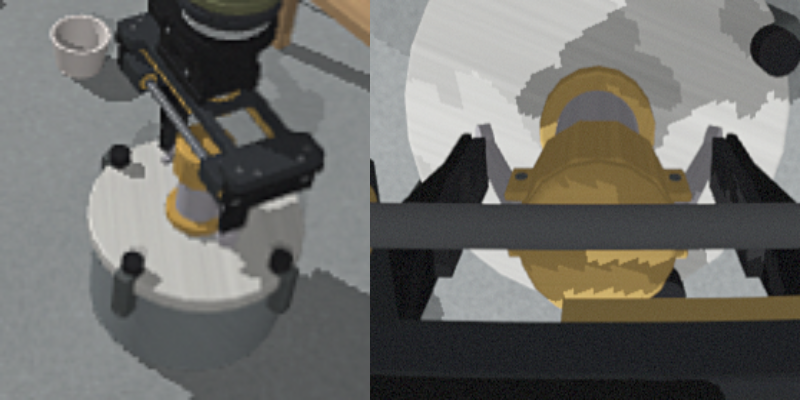

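Both arms are equally far down (about 1.1 rad) inside the fingers. Next I go 5 mm lower and squeeze them home gently.

Request:
{"fn": "drive_tool", "kwargs": {"moves": [[[0, 0, 1.7], [0, 0, 0], 0], [[0, 0, 1.7], [0, 0, 0], 0], [[0, 0, 1.7], [0, 0, 0], 0], [[0, 0, 0], [0, 0, 0], 0.03], [[0, 0, 0], [0, 0, 0], 0.06], [[0, 0, 0], [0, 0, 0], 0.09], [[0, 0, 0], [0, 0, 0], 0.12], [[0, 0, 0], [0, 0, 0], 0.15], [[0, 0, 0], [0, 0, 0], 0.18], [[0, 0, 0], [0, 0, 0], 0.2], [[0, 0, 0], [0, 0, 0], 0.2]], "newtons": 13}}

```text
time_s: 26.25
tool_pos: [0.5168, -0.1952, 0.1589]
tool_rot: [180.0, -0.0, -9.6]
force: [5.3, -2.5, -4.3]
grip_width: 0.0706
grasp_force: 6.9
```

Request:
{"fn": "drive_tool", "kwargs": {"moves": [[[1, 0.3, 0], [0, 0, 0], 0.2], [[1, 0.3, 0], [0, 0, 0], 0.22], [[0, 0, 0], [0, 0, 0], 0.24], [[0, 0, 0], [0, 0, 0], 0.26], [[0, 0, 0], [0, 0, 0], 0.28], [[0, 0, 0], [0, 0, 0], 0.3], [[0, 0, 0], [0, 0, 0], 0.32], [[0, 0, 0], [0, 0, 0], 0.34], [[0, 0, 0], [0, 0, 0], 0.36], [[0, 0, 0], [0, 0, 0], 0.38], [[0, 0, 0], [0, 0, 0], 0.4], [[0, 0, 0], [0, 0, 0], 0.4]]}}

```text
time_s: 27.25
tool_pos: [0.5176, -0.1954, 0.1586]
tool_rot: [-180.0, 0.1, -9.6]
force: [2.5, 1.6, -22.1]
grip_width: 0.0598
grasp_force: 12.5
```

Request:
{"fn": "drive_tool", "kwargs": {"moves": [[[0.5, 0.3, 0.8], [0, 0, 0], 0.4], [[0.5, 0.3, 0.8], [0, 0, 0], 0.4], [[0, 0, 0.5], [0, 0, 0], 0.4], [[0, 0, 0], [0, 0, 0], 0.4], [[0, 0, 0], [0, 0, 0], 0.4], [[0, 0, 0], [0, 0, 0], 0.4]], "newtons": 13}}

```text
time_s: 27.75
tool_pos: [0.5183, -0.1957, 0.1584]
tool_rot: [-179.8, 0.2, -9.6]
force: [-4.9, 5.8, -4.9]
grip_width: 0.0597
grasp_force: 12.9
```

Request:
{"fn": "drive_tool", "kwargs": {"moves": [[[-0.3, 0, 0.5], [0, 0, 0], 0.45], [[0, 0, 0], [0, 0, 0], 0.45], [[0, 0, 0], [0, 0, 0], 0.45], [[0, 0, 0], [0, 0, 0], 0.45], [[0, 0, 0], [0, 0, 0], 0.45], [[0, 0, 0], [0, 0, 0], 0.45]], "newtons": 17}}

```text
time_s: 28.25
tool_pos: [0.5182, -0.1957, 0.1583]
tool_rot: [-179.8, 0.2, -9.6]
force: [-5.7, 5.2, -3.5]
grip_width: 0.0591
grasp_force: 16.9
```

Request:
{"fn": "drive_tool", "kwargs": {"moves": [[[0, 0, 0], [0, 0, 0], 0.25], [[0, 0, 0], [0, 0, 0], 0.25], [[0.3, 0.3, 2], [0, 0, 0], 0.25], [[0, 0, 2], [0, 0, 0], 0.25], [[0, 0, 0], [0, 0, 0], 0.25], [[0, 0, 0], [0, 0, 0], 0.25]]}}

```text
time_s: 28.75
tool_pos: [0.5198, -0.198, 0.1536]
tool_rot: [180.0, -0.1, -9.7]
force: [-0.2, -0.7, 0.1]
grip_width: 0.0655
grasp_force: 0.0
```

```bash
python3 - <<'E'
from h import *
for i in range(2): st(); snap('side')
E
```

```text
{'time_s': 28.75, 'tool_pos': [0.5198, -0.198, 0.1536], 'tool_rot': [179.9536, -0.0778, -9.6531], 'force': [-0.1662, -0.7295, 0.0663], 'wrist_torque': [-0.0085, 0.1276, 0.0337], 'grip_width': 0.0655, 'grasp_force': 0.0314, 'qpos': [-29.544, 15.3648, 55.0155, 104.9061, -13.6495, 66.6545, -69.6899]}
{'time_s': 28.8, 'tool_pos': [0.5197, -0.1979, 0.1534], 'tool_rot': [179.9556, -0.054, -9.6507], 'force': [0.1994, -0.5576, 0.4359], 'wrist_torque': [-0.0316, 0.1374, -0.0342], 'grip_width': 0.0653, 'grasp_force': 0.0, 'qpos': [-29.5481, 15.3671, 55.0154, 104.9228, -13.6464, 66.6601, -69.6892]}
```

Request:
{"fn": "drive_tool", "kwargs": {"moves": [[[-1.1, -1.6, 0], [0, 0, 0], 0.25], [[0, 0, 0], [0, 0, 0], 0.25], [[0, 0, 0], [0, 0, 0], 0.28], [[0, 0, 0], [0, 0, 0], 0.3], [[0, 0, 0], [0, 0, 0], 0.32], [[0, 0, 0], [0, 0, 0], 0.34], [[0, 0, 0], [0, 0, 0], 0.36], [[0, 0, 0], [0, 0, 0], 0.4], [[0, 0, 0], [0, 0, 0], 0.45], [[0, 0, 0], [0, 0, 0], 0.45], [[0, 0, 0], [0, 0, 0], 0.45], [[0, 0, 0], [0, 0, 0], 0.45]], "newtons": 16}}

```text
time_s: 29.85
tool_pos: [0.5186, -0.1955, 0.153]
tool_rot: [180.0, -0.0, -9.6]
force: [0.9, -0.5, -0.5]
grip_width: 0.0595
grasp_force: 16.0
```

Request:
{"fn": "drive_tool", "kwargs": {"moves": [[[0, 0, 0], [0, 0, 0], 0.2], [[0, 0, 0], [0, 0, 0], 0], [[0, 0, 0], [0, 0, 0], 0], [[0, 0, -3], [0, 0, 0], 0], [[0, 0, -10], [0, 0, 0], 0], [[0, 0, -18], [0, 0, 0], 0], [[0, 0, -25], [0, 0, 0], 0], [[0, 0, -30], [0, 0, 0], 0], [[0, 0, -30], [0, 0, 0], 0], [[0, 0, -25], [0, 0, 0], 0], [[0, 0, -15], [0, 0, 0], 0], [[0, 0, 0], [0, 0, 0], 0]]}}

```text
time_s: 30.85
tool_pos: [0.5202, -0.1966, 0.3136]
tool_rot: [-180.0, -0.4, -9.6]
force: [-0.1, -1.0, -0.4]
grip_width: 0.087
grasp_force: 0.0
```

Request:
{"fn": "drive_tool", "kwargs": {"moves": [[[-40, 0, 0], [0, 0, 0], 0], [[-40, 0, 0], [0, 0, 0], 0], [[-30, 0, 0], [0, 0, 0], 0], [[-10, 0, 0], [0, 0, 0], 0], [[0, 0, 0], [0, 0, 0], 0], [[0, 0, 0], [0, 0, 0], 0], [[0, 0, 0], [0, 0, 0], 0]]}}

```text
time_s: 31.43
tool_pos: [0.4042, -0.1761, 0.3091]
tool_rot: [-180.0, 0.0, -9.7]
force: [-0.1, -0.3, 0.4]
grip_width: 0.0871
grasp_force: 0.0
```

```bash
python3 - <<'E'
from h import *
st(); zs=[]
for i in range(4):
    p=snap('wrist'); e,w,m,q=capfit('wrist',(.52,-.196),.190,.203); 
    c=load('wrist');P=cloud(c); k=(np.hypot(P[...,0]-w[0],P[...,1]-w[1])<.015)&(P[...,2]>.19); zs.append(P[k][:,2].mean()); print(e,w.round(4),np.round(np.linalg.lstsq(np.c_[P[k][:,:2]-w[:2],np.ones(k.sum())],P[k][:,2],rcond=None)[0],4))
    lid=P[(np.hypot(P[...,0]-w[0],P[...,1]-w[1])<.075)&(np.abs(P[...,2]-.11)<.006)]; print('lid',lid[:,2].mean() if len(lid) else None)
print(zs); s=snap('side')
u,v=map(int,e[0]); v0=max(0,min(v-80,240));u0=max(0,min(u-90,460))
cv2.imwrite('pics/k.png',np.hstack([cv2.resize(s[190:320,320:440],(370,400)),cv2.resize(p[v0:v0+160,u0:u0+170],(425,400))]))
E
```

```text
{'time_s': 31.4333, 'tool_pos': [0.4042, -0.1761, 0.3091], 'tool_rot': [-179.9984, 0.0262, -9.6884], 'force': [-0.1116, -0.2562, 0.3911], 'wrist_torque': [-0.0489, 0.1569, 0.0131], 'grip_width': 0.0871, 'grasp_force': 0.0, 'qpos': [-34.6109, -16.3149, 45.503, 106.218, 11.5936, 85.4954, -90.9022]}
((329.2704162597656, 50.180389404296875), (60.14162826538086, 66.49856567382812), 1.9119175672531128) [ 0.5192 -0.1967  0.1943] [0.0009 0.0026 0.1944]
lid 0.11029472733381812
((329.83319091796875, 50.16670608520508), (59.94831085205078, 66.11698913574219), 176.62464904785156) [ 0.5192 -0.197   0.1943] [-0.002   0.0043  0.1944]
lid 0.11028378451185299
((329.6516418457031, 50.741294860839844), (61.31383514404297, 65.46543884277344), 5.771097660064697) [ 0.5188 -0.1967  0.1943] [-0.0014  0.0011  0.1944]
lid 0.11027828231756198
((329.9996337890625, 50.101783752441406), (60.487632751464844, 66.23026275634766), 179.7689666748047) [ 0.5192 -0.1969  0.1943] [-0.0031 -0.0004  0.1944]
lid 0.11028262843531324
[np.float64(0.19440540268502807), np.float64(0.1943678491949105), np.float64(0.19438074683299778), np.float64(0.1944180657217416)]
```

View pics/k.png

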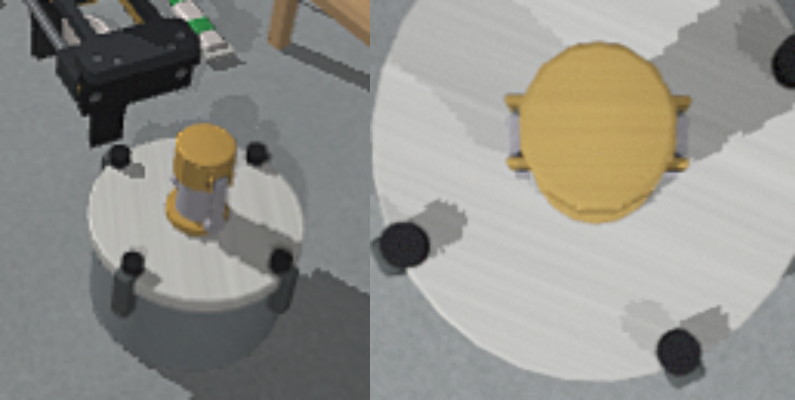

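The last picture shows both arms hanging home along the stub. The cap is upright and centred, and its top is at 0.1943 m, about 1.1 mm lower than before locking, so it is drawn down about 9 mm. The fingers are clear, so I'm handing it in.

```bash
python3 -c "
from h import *
print(env.sign_off())"
```

```text
the job is handed in; nothing more can be done
None
```

The job is handed in: by my last measurements the brass cap sits square and drawn down on the stub with both cam arms home and the fingers clear, but the hand-in returned no verdict.

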